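# Drain the pond logger heavy end down

### The arm

A 6-joint arm with a two-finger parallel gripper is mounted at the origin on the work surface. World frame = base frame: x ahead of the robot, y to its left, z up, the work surface at z = 0. Lengths are in m, angles in degrees, forces in N, time in s.
With the tool pointing down it reaches from about 0.35 to 0.875 m from the base axis. Payload 15.5 kg.
Tool frame: the origin (TCP) lies on the front face of the gripper's body, between the roots of the fingers; the fingertips stand 73 mm ahead of it and the grasp point (between the pads) lies 54 mm ahead of it (robot.hold_point_z is the distance from the TCP to the grasp point, in m); z points along the fingers, x is the direction in which the jaws open and shut, and the axes are right-handed (so a half turn about z gives the same grasp; the last joint's range is limited). The gripper opens to 85 mm and grips with 20 to 120 N. Pads are 22 mm wide; open, the fingers measure 114 mm over their backs; the gripper's body (76 mm by 85 mm) begins 54 mm behind the grasp point. The pads swing forward as they close: fully open they stand 13 mm farther back than shut.
Start: joints at [-77.664, 28.281, 77.091, -0, 74.628, -5.472], TCP at [0.191, -0.595, 0.304] pointing down, gripper open.
Joint ranges: [-166.48, 166.48], [-47.26, 123.95], [12.59, 153.08], [-70.14, 250.14], [6.76, 159.57], [-176.63, 176.63]. Speed limits (degrees/s): [108.29, 108.29, 147.25, 172.46, 172.46, 172.46].

### API

Orientations are given as [roll, pitch, yaw] about the fixed x, y, z axes, in that order (R = Rz(yaw) Ry(pitch) Rx(roll)).
In Python, from cell import telemetry, vision, job, robot gives the robot as it stands.
- The arm moves only by the tool jog_arm, never from a script. Its argument "targets" is a list of rows, each a list of 7 numbers: the opening, from -1 (shut) to 1 (fully open), then the shift along the tool's x, y, z in cm, then the turn, a rotation vector about the tool's x, y, z in degrees. In form: [[fingers, dx, dy, dz, rx, ry, rz], ...]. A call has 1 to 5 rows; each row shifts and turns the commanded pose from where the row before left it, along the tool's axes as they then stand; what a row does not reach is not made up. A row lasts 1/10 s, in which the tool goes at most 50 mm and 8.59 degrees, less where a joint would pass 70% of its speed; a pose out of reach is approached as far as the arm can. A call is refused whole if a number of a shift passes 5 or a number of a turn 8.59, either way. A call with a gripper value outside its range is refused whole. The fingers move at their own pace and stop on an object; "newtons" is the grip in N (left out, the last holds). Time passes only in rows, so rows that do not move let the fingers close. It gives the time, the measured TCP pose, the force and the opening at its end, in the units of the state.
- telemetry.get_state(): the state, without advancing time (a new reading comes with each control period).
- vision.capture(name): name is "scene" or "top" or "wrist"; returns (picture, depth): 480x640x3 uint8, blue, green, red; 480x640 float32, m along the optical axis (not along the pixel's ray), 0 where there is no reading.
- vision.camera_info(name): a dict with "fx", "fy", "cx", "cy" (pixels), "cam_to_world" (4x4, takes a point from camera to world coordinates). Camera axes: x right, y down, z forward; pixel columns grow to the right and rows downward; lengths in m; the calibration is good to about 2 mm. A picture is of the moment at which its call begins: read the wrist's pose just before it. camera_info takes no time and is no camera call; for the wrist camera it gives the pose at the moment of the call.
- job.job_done(): hands the job in, once; it reports no verdict.
The state is a dict: "time_s": time; "joint_positions": joint angles; "qd": joint speeds; "tau": joint torques, N m; "ee_pos": TCP position; "tcp_rot": TCP orientation; "ft_force": force on the tool from outside, world axes, zero at the start; "torque": the same for the moment, N m; "opening": finger opening in m.
Only numpy, scipy, OpenCV 4.12 (cv2) and the standard library are available. Lean on these libraries where they do the work, as an engineer would, in place of code of your own. Each camera call takes 0.05 s, during which the arm holds its last target. There are 200 camera calls.

### The job

Lift the long grey water logger, find out from the lift which of its two look-alike ends is the heavy one, and lay it in both saddles of the little tipping drain stand, centred, with the heavy end towards the drip tray, so that the stand tips down over the tray by the logger's own weight. Get it right first time: the stand must never tip over to the side away from the tray. Let go and leave it lying there.

Things in the scene. Friction and masses are not known exactly. Their poses are not given: they have to be found in the camera images.
- logger: Grey plastic tube, closed, square section 36 x 36, 200 mm long, same white cap on both ends, lying flat. Origin at its middle (18 mm up at the start), x along it. 0.34 to 0.44 kg; ballast hidden in one end, +x or -x by chance, puts the centre of mass about 33 mm from the middle: held at the middle it pulls 0.1 to 0.16 N m that end down. A 110 mm open offcut without caps is not wanted.
- stand: Fixed white base 110 (x) x 130 (y) mm, axle along x 50 mm up. Origin on the bench below the axle's middle. The logger lies along y, its middle 88 mm up. The tipping rocker on the axle is 120 mm along y, with 16 mm saddles at y = +45 and -45: flat seat 70 mm up, 44 mm wide, sides flared to 64 mm at 88 mm up. Between them a 74 mm gap for fingers, over the rocker's bar (top 58 mm up).
- rocker (a joint): Tip of the rocker in rad: 0 level, positive with its end at the stand's +y down, stops at +0.2 and -0.2. Light friction keeps it near level while empty; the laid-in logger's weight tips it to a stop.
- tray: Fixed open white drip tray, 90 x 90 mm, 18 mm high, on the bench 130 mm from the stand's middle along the stand's y axis, on its +y or its -y side (varies). On the opposite side lies a solid white slab of the same outer size, with no hollow. Origin at the centre of the tray's underside.
Not all that is in view belongs to the job. What is shaped like the logger but turquoise is not meant.

How it is judged:
By the outcome, as a careful person would: the job done as asked, in the order asked, and still so for the second after the job is handed in, with the robot touching nothing.
It also fails if it takes over 40 s, if anything falls off the work surface, if the arm or the gripper's body presses on something with over 40 N, if the wrist force passes 120 N, or if a joint passes its speed limit or range.

## Working session

There is one attempt and no reset: what is moved stays moved. The work goes in short steps, Python scripts to look and compute and a tool call to move; the robot and the scene stay as the last step left them, time stands still between calls to the robot, and variables do not carry over. Pictures are saved under pics/ and viewed, about 8 in all and at most 12, crops included, and the job is handed in when it is done.

Besides the shell and the picture viewer there is one more tool, called after "Call:" as name(argument=value, ...), one argument or row to a line, values as JSON. jog_arm: Moves the arm, as the interface text tells. Its arguments: {"type":"object","properties":{"targets":{"type":"array"},"newtons":{"type":"number"}},"required":["targets"]}

```bash
ls; mkdir -p pics; cat > h.py <<'E'
import numpy as np, cv2
from cell import telemetry, vision, job, robot
def cap(n, f):
    i=vision.camera_info(n); im,d=vision.capture(n); np.savez(f'pics/{f}.npz',im=im,d=d,T=np.array(i['cam_to_world']),k=[i['fx'],i['fy'],i['cx'],i['cy']]); cv2.imwrite(f'pics/{f}.png',im); return im,d,i
def load(f):
    z=np.load(f'pics/{f}.npz'); return z['im'],z['d'],z['T'],z['k']
def ray(u,v,T,k,h):
    d=T[:3,:3]@np.array([(u-k[2])/k[0],(v-k[3])/k[1],1.]); o=T[:3,3]; return o+d*(h-o[2])/d[2]
def cloud(d,T,k):
    v,u=np.indices(d.shape); P=np.stack([(u-k[2])/k[0]*d,(v-k[3])/k[1]*d,d],-1); return P@T[:3,:3].T+T[:3,3]
E
python3 - <<'E'
from h import *
for n in('top','scene'):
    im,d,i=cap(n,n+'0'); print(n,np.round(i['cam_to_world'],3).tolist(),i['fx'])
print(telemetry.get_state())
E
```

```text
pics
top [[-0.014, -0.995, 0.095, 0.408], [-1.0, 0.014, 0.001, 0.032], [-0.003, -0.095, -0.995, 1.128], [0.0, 0.0, 0.0, 1.0]] 554.7984666045721
scene [[-0.841, 0.46, -0.284, 0.757], [0.541, 0.72, -0.434, 0.426], [0.005, -0.519, -0.855, 0.788], [0.0, 0.0, 0.0, 1.0]] 435.94775561891385
{'time_s': 0.1, 'joint_positions': array([-7.76661581e+01,  2.83118306e+01,  7.71231690e+01,  8.25181031e-04,
        7.46286538e+01, -5.47366009e+00]), 'qd': array([ 0.00236529,  0.02079729, -0.09671123,  0.07632461, -0.03073038,
       -0.07619892]), 'tau': array([ 2.94893187e-03, -8.83587384e+01, -3.84561074e+01, -3.67247003e-04,
        5.12879400e-03, -1.00873933e-05]), 'ee_pos': array([ 0.19107254, -0.59482412,  0.30335678]), 'tcp_rot': array([-1.79993136e+02,  6.32872176e-02, -7.21927134e+01]), 'ft_force': array([-0.49543141,  0.54143935, -0.42372356]), 'torque': array([ 0.00903269, -0.04342462,  0.01492787]), 'opening': 0.0851989562970778}
```

View pics/top0.png

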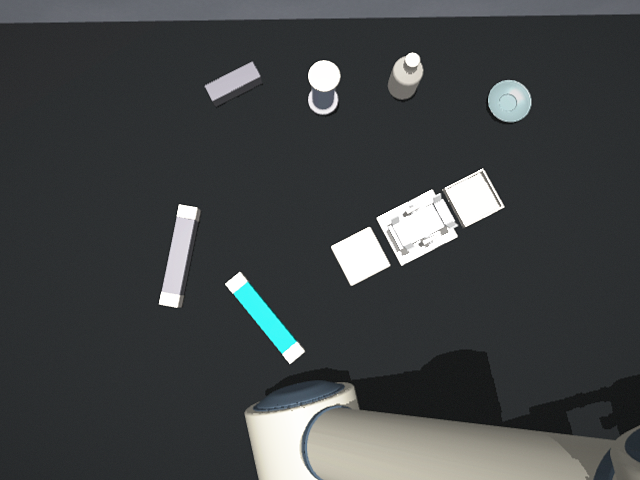

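View pics/scene0.png

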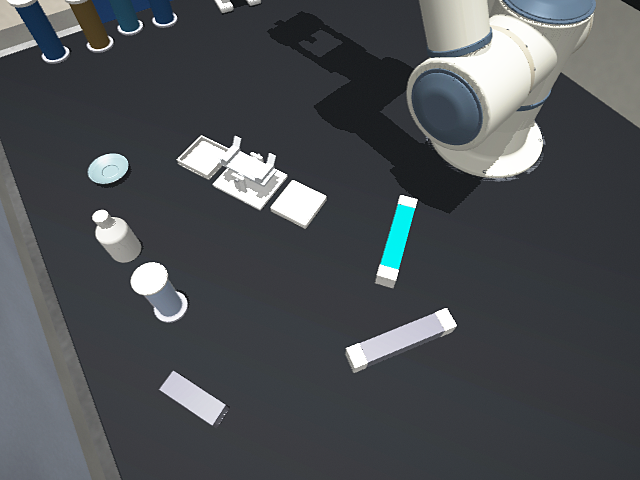

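Top view: the logger is the grey tube with white caps at (180,256). The turquoise tube at (265,317) is the wrong colour, and the grey piece at (233,84) is a short offcut without caps. The stand is at (418,228), the rimmed tray at (473,198) and the plain slab at (360,256). Next I measure and make one enlarged crop.

```bash
python3 - <<'E'
from h import *
im,d,T,k=load('top0')
P=cloud(d,T,k)
print('bench z',np.round(np.median(P[300:330,330:400,2]),4))
m=((im.min(2)>110)).astype(np.uint8)
n,l,s,c=cv2.connectedComponentsWithStats(m)
def rect(mask,h):
    ct=max(cv2.findContours(mask,cv2.RETR_EXTERNAL,cv2.CHAIN_APPROX_NONE)[0],key=cv2.contourArea)
    w=np.array([ray(u,v,T,k,h)[:2] for u,v in ct[:,0]],np.float32)
    return cv2.minAreaRect(w*1000)
for i in range(1,n):
    if s[i,4]>300 and s[i,1]>40:
        q=P[l==i]; print(s[i],'zmed',np.round(np.median(q[:,2]),4),'max',q[:,2].max().round(3))
for name,(x0,y0,x1,y1),zl,zh in [('logger',(150,195,210,315),.028,.045),('tray',(438,160,515,235),.008,.03),('slab',(322,220,395,292),.008,.03),('stand',(370,185,465,270),.006,.03),('standhi',(370,185,465,270),.06,.1),('all',(322,160,515,292),.006,.03)]:
    mm=np.zeros_like(m); mm[y0:y1,x0:x1]=1
    sel=(mm>0)&(P[...,2]>zl)&(P[...,2]<zh)
    q=P[sel][:,:2].astype(np.float32)*1000
    print(name,sel.sum(),np.median(P[sel][:,2]).round(4),cv2.minAreaRect(q))
mm=np.zeros_like(m); mm[195:315,150:210]=m[195:315,150:210]; print('logger mask@36mm',rect(mm,.036))
a=cv2.resize(im[160:295,320:515],None,fx=4,fy=4,interpolation=cv2.INTER_CUBIC)
b=cv2.resize(im[195:315,150:210],None,fx=4,fy=4); b=cv2.copyMakeBorder(b,0,a.shape[0]-b.shape[0],0,0,cv2.BORDER_CONSTANT)
o=np.hstack([a,b]); o=cv2.resize(o,None,fx=.78,fy=.78); cv2.imwrite('pics/crop1.png',o); print(o.shape)
E
```

```text
bench z 0.0003
[393  52  30  35 744] zmed 0.0952 max 1.128
[308  60  33  32 822] zmed 0.1304 max 1.128
[205  62  55  39 949] zmed 0.0367 max 1.128
[ 488   80   44   42 1445] zmed 0.0102 max 1.128
[ 442  168   63   59 1996] zmed 0.0048 max 1.128
[ 376  189   82   77 3673] zmed 0.0553 max 1.128
[ 159  204   39  104 1954] zmed 0.0365 max 1.128
[ 331  227   60   59 2048] zmed 0.0181 max 1.128
[ 245  386  111   94 4409] zmed 0.3339 max 1.128
[  307   410   282    70 13846] zmed 0.5622 max 1.128
logger 1949 0.0364 ((501.3755187988281, 300.31365966796875), (38.42769241333008, 200.14321899414062), 79.19721984863281)
tray 619 0.0156 ((597.8667602539062, -270.99334716796875), (94.94339752197266, 146.66419982910156), 27.22513198852539)
slab 2190 0.0179 ((507.45123291015625, -79.54252624511719), (92.82093048095703, 133.2622833251953), 26.357250213623047)
stand 2285 0.0112 ((553.4776611328125, -179.00662231445312), (196.27529907226562, 172.35415649414062), 89.54401397705078)
standhi 920 0.07 ((554.47998046875, -179.9218292236328), (72.7998046875, 113.97795104980469), 25.6583194732666)
all 4400 0.015 ((557.7918090820312, -185.40513610839844), (265.21307373046875, 369.16552734375), 0.9615199565887451)
logger mask@36mm ((500.33447265625, 299.70318603515625), (39.6392936706543, 202.66648864746094), 79.15234375)
(421, 796, 3)
```

View pics/crop1.png

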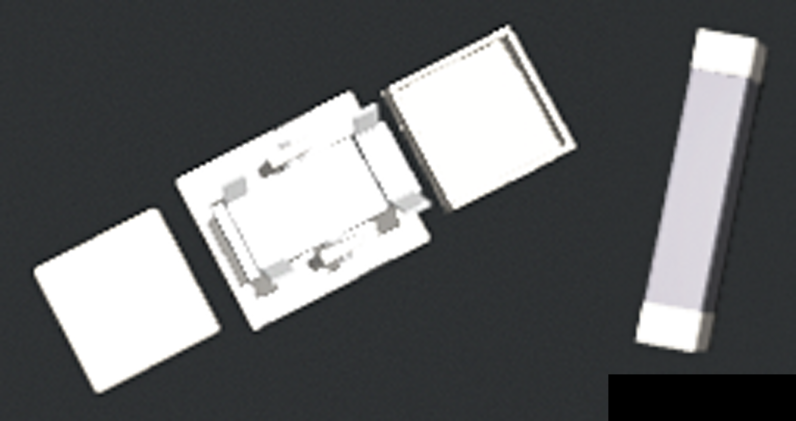

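The crop confirms it: the tray with the hollow is on the right at (473,198), the slab on the left at (360,256), and the tube with two white caps is the logger. Next I refine the stand pose by casting contour rays, and work out the first move.

```bash
python3 - <<'E'
from h import *
im,d,T,k=load('top0'); P=cloud(d,T,k)
m=cv2.morphologyEx((im.min(2)>60).astype(np.uint8),cv2.MORPH_CLOSE,np.ones((3,3)))
n,l,s,c=cv2.connectedComponentsWithStats((im.min(2)>90).astype(np.uint8))
for i in range(1,n):
    if s[i,4]>1500 and 160<s[i,1]<300: print(s[i],cv2.minAreaRect(np.argwhere(l==i)[:,::-1].astype(np.float32)))
R={}
for nm,(u,v),h in [('tray',(473,198),.018),('slab',(360,256),.018)]:
    w=m*0; w[v-38:v+38,u-38:u+38]=1
    i=l[v,u] ; mk=(l==i).astype(np.uint8)
    ct=max(cv2.findContours(mk,0,1)[0],key=cv2.contourArea)
    r=cv2.minAreaRect(np.array([ray(a,b,T,k,h)[:2]*1000 for a,b in ct[:,0]],np.float32)); R[nm]=np.array(r[0]); print(nm,r)
v=R['tray']-R['slab']; print('mid',(R['tray']+R['slab'])/2,'sep',np.linalg.norm(v),'dir',np.degrees(np.arctan2(v[1],v[0])))
u=v/np.linalg.norm(v); x=np.array([-u[1],u[0]]); mid=(R['tray']+R['slab'])/2
Q=P[185:270,370:465].reshape(-1,3); 
a=(Q[:,:2]*1000-mid)@u; b=(Q[:,:2]*1000-mid)@x
for zl,zh in [(.066,.0735),(.078,.1),(.05,.062),(.006,.03)]:
    e=(Q[:,2]>zl)&(Q[:,2]<zh); print(zl,zh,e.sum(),'along',np.percentile(a[e],[1,5,25,50,75,95,99]).round(1),'across',np.percentile(b[e],[1,5,50,95,99]).round(1))
for sg in(1,-1):
    e=(Q[:,2]>.067)&(Q[:,2]<.0735)&(abs(sg*a-45)<12); print('saddle',sg,np.median(a[e]).round(1),np.median(b[e]).round(1),'zmed',np.median(Q[e,2]).round(4),np.percentile(b[e],[3,97]).round(1))
E
```

```text
[ 442  168   63   59 2109] ((473.0574035644531, 197.86883544921875), (45.926368713378906, 47.0814323425293), 61.50436782836914)
[ 376  189   82   77 3722] ((418.71099853515625, 225.73773193359375), (55.39228057861328, 69.50054168701172), 62.44719314575195)
[ 159  204   41  104 2060] ((179.36538696289062, 255.67308044433594), (22.945587158203125, 103.15708923339844), 11.309932708740234)
[ 331  227   60   59 2071] ((360.2303771972656, 255.6237335205078), (45.60708236694336, 45.580142974853516), 62.74467086791992)
tray ((609.8682861328125, -292.3826599121094), (91.81817626953125, 96.54399871826172), 26.206262588500977)
slab ((495.71343994140625, -61.480857849121094), (91.27197265625, 91.64310455322266), 26.306964874267578)
mid [ 552.79086304 -176.93175888] sep 257.5790579704007 dir -63.692807600617776
0.066 0.0735 381 along [-52.6 -51.6 -45.3 -37.4  44.   51.7  53.3] across [-23.7 -21.1   1.8  23.4  25.8]
0.078 0.1 165 along [-53.1 -51.2 -43.8  38.1  45.8  51.3  52.8] across [-34.  -33.2  27.2  35.   36. ]
0.05 0.062 1252 along [-58.6 -55.  -19.1  -1.1  15.8  36.1  59.6] across [-36.3 -30.1   1.1  32.4  38.6]
0.006 0.03 2285 along [-116.2 -105.7  -61.1  -20.    37.    88.3  108.7] across [-53.3 -50.2 -11.7  52.3  55.2]
saddle 1 44.7 2.7 zmed 0.0712 [-20.5  23.4]
saddle -1 -44.7 0.2 zmed 0.0696 [-22.9  25.1]
```

Call:
jog_arm(
  targets=[
    [1, -2.92, -3.03, 0, 0, 0, 0],
    [1, -2.92, -3.03, 0, 0, 0, 0],
    [1, -2.92, -3.03, 0, 0, 0, 0],
    [1, -2.92, -3.03, 0, 0, 0, 0],
    [1, -2.92, -3.03, 0, 0, 0, 0],
  ],
  newtons=90,
)

```text
time_s: 0.6
ee_pos: [0.2911, -0.4081, 0.3037]
tcp_rot: [-180.0, 0.0, -72.2]
ft_force: [0.9, -0.4, 0.5]
opening: 0.0854
```

Call:
jog_arm(
  targets=[
    [1, -2.92, -3.03, 0, 0, 0, 0],
    [1, -2.92, -3.03, 0, 0, 0, 0],
    [1, -2.92, -3.03, 0, 0, 0, 0],
    [1, -2.92, -3.03, 0, 0, 0, 0],
    [1, -2.92, -3.03, 0, 0, 0, 0],
  ],
)

```text
time_s: 1.1
ee_pos: [0.3907, -0.2228, 0.3038]
tcp_rot: [180.0, 0.0, -72.2]
ft_force: [0.1, -1.1, -1.0]
opening: 0.0857
```

Call:
jog_arm(
  targets=[
    [1, -2.92, -3.03, 0, 0, 0, 0],
    [1, -2.92, -3.03, 0, 0, 0, 0],
    [1, -4.07, -2.05, 0, 0, 0, 0],
    [1, -4.07, -2.05, 0, 0, 0, 0],
    [1, -4.07, -2.05, 0, 0, 0, 0],
  ],
)

```text
time_s: 1.6
ee_pos: [0.4513, -0.0134, 0.3038]
tcp_rot: [180.0, 0.0, -72.2]
ft_force: [0.4, 0.2, -0.3]
opening: 0.0852
```

Call:
jog_arm(
  targets=[
    [1, -4.07, -2.05, 0, 0, 0, 0],
    [1, -4.07, -2.05, 0, 0, 0, 0],
    [1, -4.07, -2.05, 0, 0, 0, 0],
    [1, -4.07, -2.05, 0, 0, 0, 0],
    [1, -4.07, -2.05, 0, 0, 0, 0],
  ],
)

```text
time_s: 2.1
ee_pos: [0.4865, 0.2119, 0.3037]
tcp_rot: [180.0, -0.0, -72.2]
ft_force: [1.0, -0.7, -0.8]
opening: 0.0852
```

Two more rows across, then the yaw turn together with the first part of the descent.

Call:
jog_arm(
  targets=[
    [1, -4.07, -2.05, 0, 0, 0, 0],
    [1, -4.0, -2.0, 0, 0, 0, 0],
    [1, 0, 0, 2, 0, 0, 7.15],
    [1, 0, 0, 3, 0, 0, 7.15],
    [1, 0, 0, 3, 0, 0, 7.15],
  ],
)

```text
time_s: 2.6
ee_pos: [0.5004, 0.2996, 0.2229]
tcp_rot: [-180.0, 0.0, -93.9]
ft_force: [0.2, 0.1, -0.4]
opening: 0.0856
```

Call:
jog_arm(
  targets=[
    [1, 0, 0, 2, 0, 0, 7.15],
    [1, 0, 0, 0, 0, 0, 0],
    [1, 0, 0, 0, 0, 0, 0],
  ],
)

```text
time_s: 2.9
ee_pos: [0.5007, 0.2992, 0.2042]
tcp_rot: [180.0, -0.0, -100.6]
ft_force: [0.3, -0.9, 0.3]
opening: 0.0854
```

```bash
python3 - <<'E'
from h import *
s=telemetry.get_state(); print(s['ee_pos'],s['tcp_rot'],s['ft_force'],s['torque'],s['joint_positions'].round(1),s['time_s'])
im,d,i=cap('wrist','w1'); im,d,T,k=load('w1'); P=cloud(d,T,k)
m=(P[...,2]>.028)&(P[...,2]<.045)&(d>0)&(im.min(2)>80)
n,l,st,c=cv2.connectedComponentsWithStats(m.astype(np.uint8)); j=1+np.argmax(st[1:,4])
q=P[l==j]; print(st[j],np.median(q[:,2]),cv2.minAreaRect((q[:,:2]*1000).astype(np.float32)))
E
```

```text
[0.50066104 0.29916926 0.20417474] [ 1.79975025e+02 -1.58695753e-02 -1.00571560e+02] [ 0.34951026 -0.9201203   0.3408059 ] [-0.00780577  0.03040388 -0.00469929] [ 25.   31.4  89.5   0.   59.1 125.6] 2.9
[  293    86    60   281 14837] 0.035980653563869563 ((499.4977722167969, 298.04046630859375), (36.88156509399414, 200.88278198242188), 79.12550354003906)
```

View pics/w1.png

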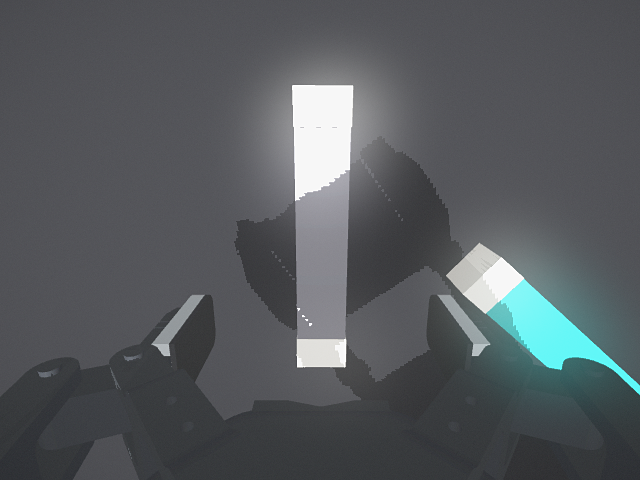

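The wrist view shows the whole logger (rows 85–367, columns 293–353) centred between the jaws. The end of the turquoise tube at (485,275) is clear of the fingers. Both cameras agree on its centre, about (0.500, 0.299). I descend to TCP z 0.078 and grip.

Call:
jog_arm(
  targets=[
    [1, 0, 0, 4, 0, 0, 0],
    [1, 0, 0, 4, 0, 0, 0],
    [1, 0, 0, 3, 0, 0, 0],
    [1, 0, 0, 1.6, 0, 0, 0],
    [1, 0, 0, 0, 0, 0, 0],
  ],
)

```text
time_s: 3.45
ee_pos: [0.5005, 0.299, 0.0771]
tcp_rot: [179.9, -0.0, -100.7]
ft_force: [1.2, 1.1, 0.7]
opening: 0.0856
```

Call:
jog_arm(
  targets=[
    [-1, 0, 0, 0, 0, 0, 0],
    [-1, 0, 0, 0, 0, 0, 0],
    [-1, 0, 0, 0, 0, 0, 0],
    [-1, 0, 0, 0, 0, 0, 0],
    [-1, 0, 0, 0, 0, 0, 0],
  ],
  newtons=90,
)

```text
time_s: 3.95
ee_pos: [0.5011, 0.2993, 0.0793]
tcp_rot: [-179.9, 0.1, -100.8]
ft_force: [-2.0, -2.1, 15.0]
opening: 0.0351
```

Call:
jog_arm(
  targets=[
    [-1, 0, 0, 0, 0, 0, 0],
    [-1, 0, 0, 0, 0, 0, 0],
    [-1, 0, 0, 0, 0, 0, 0],
  ],
)

```text
time_s: 4.25
ee_pos: [0.5011, 0.2993, 0.0793]
tcp_rot: [-179.9, 0.1, -100.8]
ft_force: [-3.8, -1.7, 15.1]
opening: 0.0346
```

Gripped. The pads swing forward as they close, so the tips press lightly on the bench (15 N). I lift gently and hold still to weigh the logger.

Call:
jog_arm(
  targets=[
    [-1, 0, 0, -1, 0, 0, 0],
    [-1, 0, 0, -2, 0, 0, 0],
    [-1, 0, 0, -3, 0, 0, 0],
    [-1, 0, 0, -4, 0, 0, 0],
    [-1, 0, 0, -4, 0, 0, 0],
  ],
)

```text
time_s: 4.75
ee_pos: [0.5001, 0.2989, 0.2197]
tcp_rot: [180.0, -0.0, -100.8]
ft_force: [1.4, -0.2, -4.3]
opening: 0.0348
```

Call:
jog_arm(
  targets=[
    [-1, 0, 0, 0, 0, 0, 0],
    [-1, 0, 0, 0, 0, 0, 0],
    [-1, 0, 0, 0, 0, 0, 0],
    [-1, 0, 0, 0, 0, 0, 0],
    [-1, 0, 0, 0, 0, 0, 0],
  ],
)

```text
time_s: 5.25
ee_pos: [0.5002, 0.2989, 0.2168]
tcp_rot: [179.9, -0.1, -100.8]
ft_force: [0.2, -0.6, -3.8]
opening: 0.0344
```

```bash
python3 - <<'E'
from h import *
F=[];M=[]
for i in range(8):
    im,d=vision.capture('wrist'); s=telemetry.get_state(); F.append(s['ft_force']); M.append(s['torque'])
F=np.mean(F,0);M_=np.mean(M,0); print(F,M_,np.std(M,0),s['ee_pos'],s['tcp_rot'],s['opening'],s['time_s'])
W=-F[2]; r=np.array([M_[1],-M_[0]])/W; u=np.array([np.cos(np.radians(-10.8)),np.sin(np.radians(-10.8))]); print('com offset world',r,'along -10.8deg axis',r@u,'across',r@[-u[1],u[0]])
im,d,i=cap('wrist','w2'); im,d,T,k=load('w2'); P=cloud(d,T,k)
m=(d>0)&(P[...,2]>.09)&(im.min(2)>130)
n,l,st,c=cv2.connectedComponentsWithStats(m.astype(np.uint8)); 
for j in range(1,n):
    if st[j,4]>300: q=P[l==j]; print(st[j],q.min(0).round(3),q.max(0).round(3))
E
```

```text
[-0.11856432  0.09819731 -3.97658969] [-0.03346254 -0.15616377 -0.01216989] [0.02845398 0.01834295 0.02726433] [0.50061164 0.29911472 0.21781379] [ 1.79995907e+02 -3.43373466e-03 -1.00791686e+02] 0.03480331908974299 5.65
com offset world [-0.03927078  0.00841488] along -10.8deg axis -0.040151977373975495 across 0.0009072233491204541
[  255    27   132   215 22735] [0.539 0.262 0.172] [0.601 0.309 0.177]
```

View pics/w2.png

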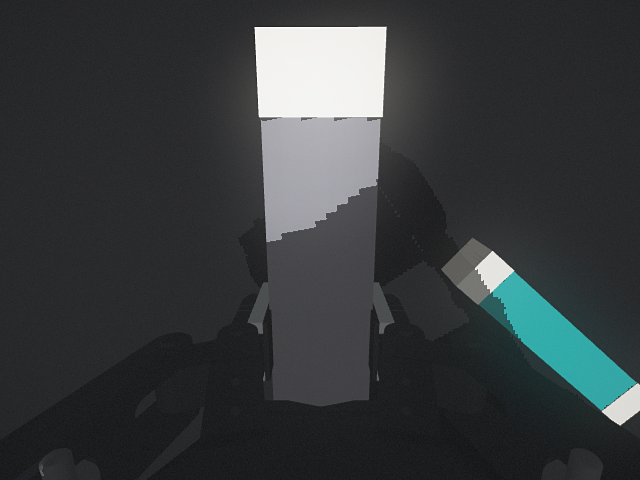

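The wrist view shows the logger held square, with the far end's cap at rows 27–118. The weight is about 4.0 N, and the moment puts the centre of mass about 40 mm towards the robot-side (-x) end, so that end is heavy. Before carrying it, I check the sag and end offset from the same picture.

```bash
python3 - <<'E'
from h import *
im,d,T,k=load('w2'); P=cloud(d,T,k)
q=P[30:380,285:355].reshape(-1,3); t=np.array([.5006,.2991]); a=np.radians(-10.8); u=np.array([np.cos(a),np.sin(a)])
al=(q[:,:2]-t)@u; e=(abs(q[:,2]-.1745)<.02)&(al>0); f=np.polyfit(al[e],q[e,2],1); print('slope',f,'range',al[e].min(),al[e].max())
q=P[27:118,256:386].reshape(-1,3); e=abs(q[:,2]-.1745)<.012; w=q[e,:2]-t; print('end along',np.percentile(w@u,[98,99.5]),'across',np.percentile(w@[-u[1],u[0]],[1,50,99]))
s=np.array([.554,-.1764]);print(s-t)
E
```

```text
slope [0.00636591 0.17419203] range 3.88828564852878e-06 0.09867263631790738
end along [0.09868962 0.09906558] across [-0.01867241 -0.0005242   0.01750174]
[ 0.0534 -0.4755]
```

The light end is 0.4° up, which agrees with the moment reading, and the logger is centred to about 1 mm. Its heavy end points along yaw −90°. To bring that end to the tray direction (−63.7°) the tool yaw must be 26.3°, a turn of +127.1° in world.

Call:
jog_arm(
  targets=[
    [-1, 0, 0, -0.5, 0, 0, -8.5],
    [-1, 0, 0, -0.5, 0, 0, -8.5],
    [-1, 0, 0, 0, 0, 0, -8.5],
    [-1, 0, 0, 0, 0, 0, -8.5],
    [-1, 0, 0, 0, 0, 0, -8.5],
  ],
)

```text
time_s: 6.2
ee_pos: [0.5006, 0.2991, 0.228]
tcp_rot: [-180.0, 0.0, -57.9]
ft_force: [-0.6, -0.2, -3.2]
opening: 0.0347
```

Call:
jog_arm(
  targets=[
    [-1, 0, 0, 0, 0, 0, -8.5],
    [-1, 0, 0, 0, 0, 0, -8.5],
    [-1, 0, 0, 0, 0, 0, -8.5],
    [-1, 0, 0, 0, 0, 0, -8.5],
    [-1, 0, 0, 0, 0, 0, -8.5],
  ],
)

```text
time_s: 6.7
ee_pos: [0.5006, 0.2991, 0.2279]
tcp_rot: [-180.0, 0.0, -15.4]
ft_force: [-0.0, -0.4, -4.3]
opening: 0.0348
```

Call:
jog_arm(
  targets=[
    [-1, 0, 0, 0, 0, 0, -8.5],
    [-1, 0, 0, 0, 0, 0, -8.5],
    [-1, 0, 0, 0, 0, 0, -8.5],
    [-1, 0, 0, 0, 0, 0, -8.5],
    [-1, 0, 0, 0, 0, 0, -8.1],
  ],
)

```text
time_s: 7.2
ee_pos: [0.5005, 0.2991, 0.2279]
tcp_rot: [-180.0, 0.0, 26.7]
ft_force: [-0.3, -0.1, -3.2]
opening: 0.0346
```

Call:
jog_arm(
  targets=[
    [-1, 0, 0, 0, 0, 0, 0],
    [-1, 0, 0, 0, 0, 0, 0],
  ],
)

```text
time_s: 7.4
ee_pos: [0.5006, 0.2991, 0.2279]
tcp_rot: [-180.0, 0.0, 26.0]
ft_force: [0.2, 0.9, -4.0]
opening: 0.0346
```

Call:
jog_arm(
  targets=[
    [-1, -1.34, 3.76, 0, 0, 0, 0],
    [-1, -1.34, 3.76, 0, 0, 0, 0],
    [-1, -1.34, 3.76, 0, 0, 0, 0],
    [-1, -1.34, 3.76, 0, 0, 0, 0],
    [-1, -1.34, 3.76, 0, 0, 0, 0],
  ],
)

```text
time_s: 7.9
ee_pos: [0.5239, 0.0994, 0.228]
tcp_rot: [180.0, -0.0, 26.1]
ft_force: [1.9, 0.8, -3.8]
opening: 0.035
```

Call:
jog_arm(
  targets=[
    [-1, -1.34, 3.76, 0, 0, 0, 0],
    [-1, -1.34, 3.76, 0, 0, 0, 0],
    [-1, -1.34, 3.76, 0, 0, 0, 0],
    [-1, -1.34, 3.76, 0, 0, 0, 0],
    [-1, -1.34, 3.76, 0, 0, 0, 0],
  ],
)

```text
time_s: 8.4
ee_pos: [0.5471, -0.099, 0.228]
tcp_rot: [180.0, -0.0, 26.0]
ft_force: [0.7, 0.3, -4.2]
opening: 0.0351
```

Call:
jog_arm(
  targets=[
    [-1, -1.34, 3.76, 0, 0, 0, 0],
    [-1, -1.34, 3.76, 0, 0, 0, 0],
    [-1, 0, 0, 0, 0, 0, 0],
    [-1, 0, 0, 0, 0, 0, 0],
    [-1, 0, 0, 0, 0, 0, 0],
  ],
)

```text
time_s: 8.9
ee_pos: [0.5562, -0.176, 0.2278]
tcp_rot: [-180.0, 0.0, 26.2]
ft_force: [-0.4, -0.1, -3.8]
opening: 0.0347
```

```bash
python3 - <<'E'
from h import *
F=[];M=[]
for j in range(4):
    im,d,i=cap('wrist','w3'); s=telemetry.get_state(); F.append(s['ft_force']);M.append(s['torque'])
F=np.mean(F,0);M=np.mean(M,0);print(s['ee_pos'],s['tcp_rot'],F,M,s['time_s']); print('com dir world',M[1]/-F[2],-M[0]/-F[2])
cap('top','top1'); cap('scene','scene1')
im,d,T,k=load('w3'); P=cloud(d,T,k); c=s['ee_pos'][:2]; ps=np.radians(s['tcp_rot'][2]); x=np.array([np.cos(ps),np.sin(ps)]); y=np.array([np.sin(ps),-np.cos(ps)])
w=P[...,:2]-c; a=w@y; b=w@x; z=P[...,2]
for nm,zl,zh,al in [('seat/flare',.066,.095,(-.06,.06)),('flaretop',.083,.095,(-.06,.06)),('base',.004,.03,(-.07,.0)),('slab',.015,.021,(-.19,-.08)),('loggertop',.17,.2,(-.11,0))]:
    e=(d>0)&(z>zl)&(z<zh)&(a>al[0])&(a<al[1])&(abs(b)<.07)
    if e.sum()>20: print(nm,e.sum(),'a',np.percentile(a[e],[1,10,50,90,99]).round(4),'b',np.percentile(b[e],[1,10,50,90,99]).round(4),'z',np.median(z[e]).round(4))
cv2.imwrite('pics/v3.png',np.hstack([cv2.resize(im,(400,300)),cv2.resize(load('top1')[0][120:330,290:570],(400,300))]))
E
```

```text
[ 0.55642764 -0.17576371  0.22793582] [-1.79992138e+02  3.69608517e-03  2.63361310e+01] [ 0.06702863  0.49026281 -3.79828823] [ 0.12589775  0.05836512 -0.00014403] 9.1
com dir world 0.015366163185114884 -0.033145918409601315
seat/flare 297 a [-0.0518 -0.0506 -0.044  -0.0376 -0.0361] b [-0.04   -0.0393 -0.0369 -0.035  -0.0345] z 0.0859
flaretop 265 a [-0.0517 -0.0502 -0.0438 -0.0375 -0.0361] b [-0.04   -0.0394 -0.0371 -0.0353 -0.0345] z 0.0862
base 1419 a [-0.0624 -0.058  -0.0313 -0.0063 -0.0008] b [-0.0597 -0.0581 -0.0512  0.0482  0.0498] z 0.0097
slab 3850 a [-0.1581 -0.1564 -0.1492 -0.1417 -0.0898] b [-0.0494 -0.047  -0.0099  0.0296  0.0386] z 0.0178
loggertop 38356 a [-0.0971 -0.0903 -0.0543 -0.0094 -0.0013] b [-0.0265 -0.0158 -0.0002  0.0155  0.0263] z 0.1847
```

View pics/v3.png

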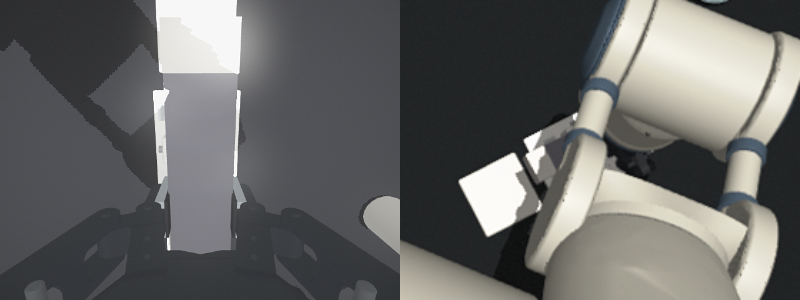

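The heavy end now points at −65°, towards the tray. In the wrist view, with slab and base relative to the logger, the stand's centre lies about 4 mm to tool −x of the TCP, and along the logger it agrees within 1 mm. I shift −0.38 cm and descend to just above the seats (seated TCP z ≈ 0.149).

Call:
jog_arm(
  targets=[
    [-1, -0.38, 0, 1.5, 0, 0, 0],
    [-1, 0, 0, 2.5, 0, 0, 0],
    [-1, 0, 0, 2, 0, 0, 0],
    [-1, 0, 0, 1.1, 0, 0, 0],
    [-1, 0, 0, 0, 0, 0, 0],
  ],
)

```text
time_s: 9.7
ee_pos: [0.5525, -0.1779, 0.1557]
tcp_rot: [-179.9, 0.1, 26.3]
ft_force: [0.3, 0.3, -3.7]
opening: 0.0343
```

Call:
jog_arm(
  targets=[
    [-1, 0, 0, 0, 0, 0, 0],
    [-1, 0, 0, 0, 0, 0, 0],
  ],
)

```text
time_s: 9.9
ee_pos: [0.5536, -0.1784, 0.1579]
tcp_rot: [179.9, -0.1, 26.3]
ft_force: [-0.6, -0.6, -3.7]
opening: 0.0348
```

```bash
python3 - <<'E'
from h import *
im,d,i=cap('scene','scene2'); s=telemetry.get_state(); print(s['ee_pos'],s['tcp_rot'],s['ft_force'],s['torque'],s['time_s'])
cap('wrist','w4'); im2,d,T,k=load('w4'); P=cloud(d,T,k); c=s['ee_pos'][:2]; ps=np.radians(s['tcp_rot'][2]); x=np.array([np.cos(ps),np.sin(ps)]); y=np.array([np.sin(ps),-np.cos(ps)])
w=P[...,:2]-c; a=w@y; b=w@x; z=P[...,2]
for nm,zl,zh,al in [('flare',.078,.095,(-.06,-.03)),('slab',.015,.021,(-.19,-.08)),('log',.098,.115,(-.11,-.03))]:
    e=(d>0)&(z>zl)&(z<zh)&(a>al[0])&(a<al[1])&(abs(b)<.07)
    if e.sum()>20: print(nm,e.sum(),'a',np.percentile(a[e],[1,50,99]).round(4),'b',np.percentile(b[e],[1,10,50,90,99]).round(4),'z',np.median(z[e]).round(4))
cv2.imwrite('pics/v4.png',np.hstack([cv2.resize(im[100:250,150:350],(400,300),interpolation=cv2.INTER_CUBIC),cv2.resize(im2,(400,300))]))
E
```

```text
[ 0.55350679 -0.17844372  0.15787167] [ 1.79927902e+02 -6.08132950e-02  2.63082529e+01] [ 0.73666208  0.06387842 -3.93231495] [0.09092576 0.03777438 0.05257597] 9.95
flare 1881 a [-0.053  -0.0452 -0.0372] b [-0.0361 -0.0342 -0.0283  0.0318  0.0337] z 0.0845
slab 7547 a [-0.1351 -0.1253 -0.085 ] b [-0.0454 -0.0417 -0.0043  0.0393  0.0429] z 0.0178
log 20082 a [-0.0971 -0.064  -0.0308] b [-0.018  -0.0148 -0.0004  0.0144  0.0177] z 0.1143
```

View pics/v4.png

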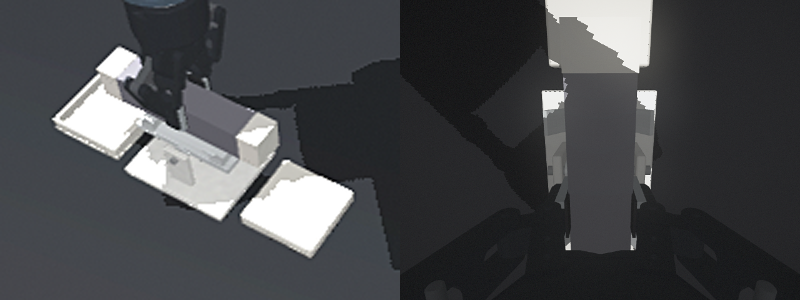

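The scene crop shows the logger above both saddles, with the held end over the tray side. The wrist crop shows the saddle flares symmetric about it (−36/+34 mm). I trim −0.1 cm in x and y and go down in small steps.

Call:
jog_arm(
  targets=[
    [-1, -0.1, -0.1, 0.3, 0, 0, 0],
    [-1, 0, 0, 0.3, 0, 0, 0],
    [-1, 0, 0, 0.1, 0, 0, 0],
    [-1, 0, 0, 0, 0, 0, 0],
    [-1, 0, 0, 0, 0, 0, 0],
  ],
)

```text
time_s: 10.5
ee_pos: [0.5517, -0.1778, 0.1498]
tcp_rot: [-180.0, 0.0, 26.3]
ft_force: [-0.3, 0.8, -3.2]
opening: 0.0346
```

Call:
jog_arm(
  targets=[
    [-1, 0, 0, 0.1, 0, 0, 0],
    [-1, 0, 0, 0, 0, 0, 0],
    [-1, 0, 0, 0, 0, 0, 0],
  ],
)

```text
time_s: 10.8
ee_pos: [0.5518, -0.1779, 0.1493]
tcp_rot: [180.0, -0.0, 26.3]
ft_force: [-2.1, 1.0, 5.5]
opening: 0.0342
```

```bash
python3 - <<'E'
from h import *
F=[];M=[];Z=[]
for j in range(6):
    vision.capture('wrist'); s=telemetry.get_state(); F.append(s['ft_force']);M.append(s['torque']);Z.append(s['ee_pos'])
print(np.mean(F,0),np.mean(M,0),np.mean(Z,0),s['time_s'])
E
```

```text
[-1.73995757  0.89415118  5.86718189] [0.1738889  0.49368895 0.00980966] [ 0.55178956 -0.17789458  0.14927672] 11.1
```

Contact came at TCP z 0.1493, the predicted seating height, with about 10 N on both saddles. I relieve it by 0.4 mm and open.

Call:
jog_arm(
  targets=[
    [-1, 0, 0, -0.04, 0, 0, 0],
    [-1, 0, 0, 0, 0, 0, 0],
  ],
)

```text
time_s: 11.3
ee_pos: [0.5517, -0.1778, 0.1493]
tcp_rot: [180.0, -0.0, 26.3]
ft_force: [-0.5, 0.9, 0.1]
opening: 0.0343
```

Call:
jog_arm(
  targets=[
    [1, 0, 0, 0, 0, 0, 0],
    [1, 0, 0, 0, 0, 0, 0],
    [1, 0, 0, 0, 0, 0, 0],
    [1, 0, 0, 0, 0, 0, 0],
    [1, 0, 0, 0, 0, 0, 0],
  ],
)

```text
time_s: 11.8
ee_pos: [0.5517, -0.1779, 0.1493]
tcp_rot: [180.0, -0.0, 26.3]
ft_force: [-0.2, -0.3, -0.2]
opening: 0.0856
```

Call:
jog_arm(
  targets=[
    [1, 0, 0, 0, 0, 0, 0],
    [1, 0, 0, 0, 0, 0, 0],
    [1, 0, 0, 0, 0, 0, 0],
  ],
)

```text
time_s: 12.1
ee_pos: [0.5517, -0.1778, 0.1493]
tcp_rot: [180.0, -0.0, 26.3]
ft_force: [-0.4, -0.2, -0.7]
opening: 0.0856
```

```bash
python3 - <<'E'
from h import *
im,d,i=cap('scene','scene3'); im2,_,_=cap('wrist','w5'); s=telemetry.get_state(); print(s['ee_pos'],s['ft_force'],s['opening'],s['time_s'])
cv2.imwrite('pics/v5.png',np.hstack([cv2.resize(im[100:250,150:350],(400,300),interpolation=cv2.INTER_CUBIC),cv2.resize(im2,(400,300))]))
E
```

```text
[ 0.55169719 -0.17783025  0.14927799] [-0.92378976  0.6295571   0.29128181] 0.08549748671122924 12.2
```

View pics/v5.png

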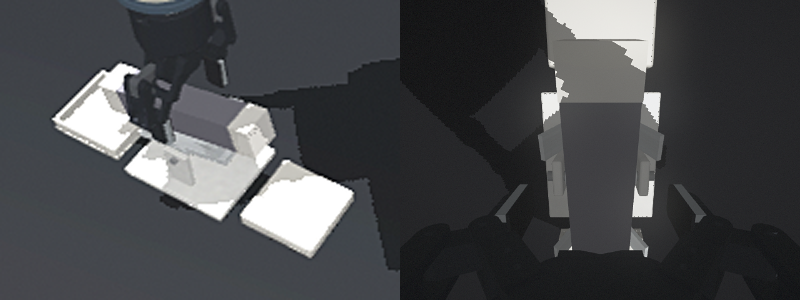

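The stand has tipped down to the tray side and the jaws are clear, with force near zero. I retreat straight up, then aside.

Call:
jog_arm(
  targets=[
    [1, 0, 0, -1, 0, 0, 0],
    [1, 0, 0, -2, 0, 0, 0],
    [1, 0, 0, -4, 0, 0, 0],
    [1, 0, 0, -4, 0, 0, 0],
    [1, 0, 0, -4, 0, 0, 0],
  ],
)

```text
time_s: 12.7
ee_pos: [0.5514, -0.1777, 0.3016]
tcp_rot: [180.0, -0.0, 26.3]
ft_force: [0.7, 0.5, 0.2]
opening: 0.0855
```

Call:
jog_arm(
  targets=[
    [1, 2, -4, 0, 0, 0, 0],
    [1, 2, -4, 0, 0, 0, 0],
    [1, 2, -4, 0, 0, 0, 0],
    [1, 2, -4, 0, 0, 0, 0],
    [1, 2, -4, 0, 0, 0, 0],
  ],
)

```text
time_s: 13.2
ee_pos: [0.5523, 0.0475, 0.3002]
tcp_rot: [180.0, -0.0, 26.3]
ft_force: [1.9, -0.1, -0.5]
opening: 0.0851
```

Call:
jog_arm(
  targets=[
    [1, 2, -4, 0, 0, 0, 0],
    [1, 2, -4, 0, 0, 0, 0],
    [1, 2, -4, 0, 0, 0, 0],
    [1, 0, 0, 0, 0, 0, 0],
    [1, 0, 0, 0, 0, 0, 0],
  ],
)

```text
time_s: 13.7
ee_pos: [0.553, 0.1808, 0.2998]
tcp_rot: [180.0, -0.0, 26.4]
ft_force: [0.7, -1.1, -0.7]
opening: 0.0853
```

```bash
python3 - <<'E'
from h import *
im,d,i=cap('top','top9'); im2,_,_=cap('scene','scene9'); im,d,T,k=load('top9'); P=cloud(d,T,k); print(telemetry.get_state()['ee_pos'],telemetry.get_state()['time_s'])
u=np.array([np.cos(np.radians(-63.7)),np.sin(np.radians(-63.7))]); x=np.array([-u[1],u[0]]); w=P[...,:2]-[.553,-.178]; a=w@u;b=w@x;z=P[...,2]
e=(abs(a)<.12)&(abs(b)<.012)&(z>.08)&(z<.15); f=np.polyfit(a[e],z[e],1); print('slope',f,'ends',np.percentile(a[e],[1,99]),'n',e.sum())
e=(abs(a)<.12)&(abs(b)<.03)&(abs(z-f[0]*a-f[1])<.006); print('rect mm (along,across)',cv2.minAreaRect((np.stack([a[e],b[e]],1)*1000).astype(np.float32)))
cv2.imwrite('pics/v9.png',np.hstack([cv2.resize(im[130:310,310:550],(400,300)),cv2.resize(im2[100:250,150:350],(400,300))]))
E
```

```text
[0.55323944 0.17922097 0.29967252] 13.8
slope [-0.17178518  0.10626417] ends [-0.09326226  0.10696854] n 1381
rect mm (along,across) ((10.348037719726562, 1.0891494750976562), (199.30105590820312, 36.71523666381836), 0.10428891330957413)
```

View pics/v9.png

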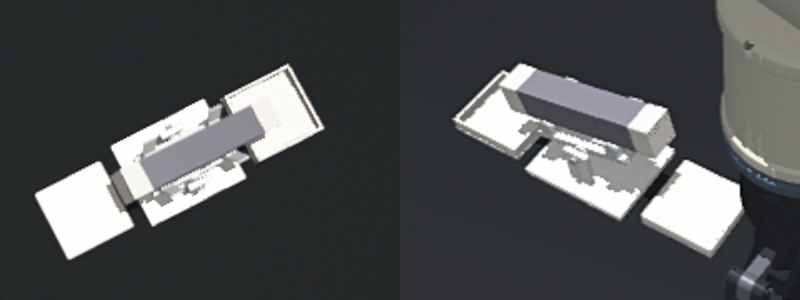

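The picture shows the logger in both saddles with the tray end down. The measured slope of 0.172 is a little less than the stop's 0.2, so I check it more carefully: roll, steadiness, and the saddle slope itself.

```bash
python3 - <<'E'
from h import *
u=np.array([np.cos(np.radians(-63.7)),np.sin(np.radians(-63.7))]); x=np.array([-u[1],u[0]])
for f,n in (('top9','top'),('scene9','scene'),('topA','top'),('sceneA','scene')):
    if f[-1]=='A': cap(n,f)
    im,d,T,k=load(f); P=cloud(d,T,k); w=P[...,:2]-[.553,-.178]; a=w@u;b=w@x;z=P[...,2]
    e=(d>0)&(abs(a-.01)<.092)&(abs(b)<.014)&(z>.07)&(z<.15); A=np.c_[a[e],b[e],np.ones(e.sum())]
    c=np.linalg.lstsq(A,z[e],rcond=None)[0]; g=abs(A@c-z[e])<.003
    c=np.linalg.lstsq(A[g],z[e][g],rcond=None)[0]; r=A[g]@c-z[e][g]
    out=[f,c.round(4),g.sum(),'rms',r.std().round(4)]
    # seat ends/flare tops visible outside the tube
    for sg in(1,-1):
        h=(abs(a-sg*.045-.006)<.012)&(abs(b)>.028)&(abs(b)<.038)&(z>.065)&(z<.11); out+=['flare',sg,h.sum(),np.percentile(z[h],[50,90]).round(4) if h.any() else None]
    print(*out)
print(telemetry.get_state()['time_s'])
E
```

```text
top9 [-0.2035 -0.0025  0.1075] 1260 rms 0.0014 flare 1 66 [0.0774 0.081 ] flare -1 69 [0.0947 0.0995]
scene9 [-0.2028 -0.007   0.1075] 761 rms 0.001 flare 1 23 [0.0778 0.0805] flare -1 23 [0.0961 0.0989]
topA [-0.202   0.0063  0.1075] 1276 rms 0.0014 flare 1 68 [0.0772 0.0809] flare -1 69 [0.095  0.0995]
sceneA [-0.2026 -0.0065  0.1076] 754 rms 0.001 flare 1 21 [0.0781 0.0802] flare -1 21 [0.0963 0.0989]
13.9
```

The robust fit gives a slope of 0.203 (tan 0.2 = 0.203), which is the tray-side stop. The roll is nil, the height is right for both saddles seated, and it holds steady. I hand in.

```bash
python3 -c "
from cell import job; print(job.job_done())"
```

```text
the job is handed in; nothing more can be done
None
```

The logger is lying in both saddles with its heavy end over the drip tray. The stand has tipped to its tray-side stop by the logger's own weight. I handed the job in at about 14 s of the 40 s allowed.

- **Heavy end:** I gripped the logger at its middle and lifted it. It weighed about 4 N and pulled about 0.16 N m down at the end nearer the robot. After the turn, a second reading over the stand put the centre of mass on the tray side (about −65°, tray at −64°).
- **Laying in:** I lowered it in small steps until it touched at the expected height, eased the contact (about 10 N), opened the jaws, and backed off straight up and then aside.
- **Last checks:** Both fixed cameras gave a slope of about 0.203 down to the tray (the stop is tan 0.2 = 0.203), with almost no sideways roll, and repeat pictures matched. The logger's middle is about 1 mm from centred. The robot was touching nothing.
- **Disagreements:**
  - A first rough fit gave a slope of 0.172; the fit with stray points removed gave 0.203.
  - Before laying in, the wrist and top cameras differed by about 2 mm on the stand's sideways position. I relied mainly on the wrist view.
  - When gripping, the fingertips pressed on the bench with about 15 N.
- **Not measured:** I saw no tip to the wrong side in the pictures, but I did not record the rocker during the release itself.

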